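# Turn up the hob under the pot with a stroke along its touch bar

## Robot

A 7-joint arm with a two-finger parallel gripper is mounted at the origin on the work surface. World frame = base frame: x ahead of the robot, y to its left, z up, the work surface at z = 0. Lengths are in m, angles in rad, forces in N, time in s.
With the tool pointing down it reaches from about 0.4 to 0.85 m from the base axis. Payload 10.4 kg.
Tool frame: the origin (TCP) lies at the very end of the fingers, on their centre line; the grasp point (between the pads) lies 19 mm behind it; z points along the fingers, y is the line along which they close (so a half turn about z gives the same grasp; the last joint's range is limited). The gripper opens to 87 mm and grips with 3 to 60 N. Pads are 19 mm wide; open, the fingers measure 117 mm over their backs; the gripper's body (75 mm by 190 mm) begins 51 mm behind the grasp point.
Start: joints at [-1.176, 0.332, -0.065, 1.46, 0.022, 1.35, -0.088], TCP at [0.254, 0.571, 0.195] pointing down, gripper open.
Joint ranges: [-2.6, 2.6], [-0.5, 2.12], [-1.47, 1.34], [0.16, 2.42], [-1.27, 4.41], [0.06, 2.06], [-2.6, 2.6]. Speed limits (rad/s): [2.22, 2.22, 2.79, 2.79, 3.14, 3.14, 3.14].

## Interface

Orientations are given as a unit quaternion [x, y, z, w].
In Python, from bench import status, camera, order gives the robot as it stands.
- The arm moves only by the tool jog_arm, never from a script. Its argument "plan" is a list of rows, each a list of 7 numbers: the turn, a rotation vector about the tool's x, y, z in rad, then the shift along the tool's x, y, z in mm, then the opening, from -1 (shut) to 1 (fully open). A call has 1 to 12 rows; each row is the pose to reach, as a shift and turn from the pose commanded when the call began, along the tool's axes at that moment; what a row does not reach only later rows make up. A row lasts 1/10 s, in which the tool goes at most 50 mm and 8.59 degrees, less where a joint would pass 70% of its speed; a pose out of reach is approached as far as the arm can. A call with a gripper value outside its range is refused whole. The fingers move at their own pace and stop on an object; "squeeze" is the grip in N (left out, the last holds). Time passes only in rows, so rows that repeat a pose let the fingers close. It gives the time, the measured TCP pose, the force, the opening and the grip force at its end, in the units of the state.
- status.read_state(): the state, without advancing time (a new reading comes with each control period).
- camera(name): name is "scene" or "top"; returns a dict with "image" (420x560x3 uint8, red, green, blue), "z_map" (420x560 float32, m along the optical axis (not along the pixel's ray), 0 where there is no reading), "fx", "fy", "cx", "cy" (pixels), "world_from_camera" (4x4, takes a point from camera to world coordinates). Camera axes: x right, y down, z forward; pixel columns grow to the right and rows downward; lengths in m; the calibration is good to about 2 mm. A picture is of the moment at which its call begins.
- order.close_job(): hands the job in; it is judged then, once.
The state is a dict: "time": time; "joint_positions": joint angles; "joint_vel": joint speeds; "joint_torque": joint torques, N m; "ee_pos": TCP position; "eef_rot": TCP orientation; "ft_force": force on the tool from outside, world axes, zero at the start; "torque": the same for the moment, N m; "width": finger opening in m; "grip_force": force on a finger pad.
Only numpy, scipy, OpenCV 4.12 (cv2) and the standard library are available. Lean on these libraries where they do the work, as an engineer would, in place of code of your own. Each camera call takes 0.05 s, during which the arm holds its last target. There are 200 camera calls.

## Task

Bring the tall lidded pot to the boil: on the curved touch bar in front of the zone where it stands, come down lightly on the smallest dot and stroke along the bar over every dot in turn to the largest, keeping the bar slightly pressed all the way without lifting off. Finish with the fingertips still gently holding the largest dot down, and stop there. Press softly, grasp nothing, and leave the other bar, the pots and everything else where they are.

Things in the scene. Friction and masses are not known exactly. Their poses are not given: they have to be found in the camera images.
- hob: table-top hob, fixed: a black glass slab 360 (its x) x 600 (its y) x 62 mm high with two round cooking zones 194 mm across, centred at (40, 155) left and (40, -155) right in its frame; left means its +y. Origin: centre of its underside; its front, with the two curved bars, faces -x (the robot). It does not move.
- pot: tall steel pot with a domed lid and a black knob, 156 mm across, 147 mm high, two small black loop handles; stands on the middle of the left or of the right zone (within 10 mm). Origin: centre of its underside.
- frying_pan: shallow dark frying pan, 180 mm across, 40 mm high, its long handle pointing roughly away from the robot; stands on the other zone. Origin: centre of its underside.
- left_bar (a joint): how far the left touch bar is pressed down, m: 0 at rest, 0.006 at its stop. The bar, in front of the left zone, is a curved steel strip 24 mm wide, an arc of radius 170 mm about the zone's centre, 212 mm long; its flat top is 70 mm above the worktop and 8 mm above the glass. It sinks level and springs back: it starts to give at about 1.3 N, then 0.6 N per mm, about 5 N at its stop.
- left_mark1: dot 1 of 5 on the left bar (the smallest, towards the middle of the hob): a printed black disc 4 mm across, on its own 20 mm length of bar, which senses the touch; dots are 46 mm apart along the arc. Origin: the dot's centre on the bar's top face; x points along the bar towards the larger dots, z up. It sinks with the bar.
- left_mark2: dot 2 of 5 on the left bar: a printed black disc 7 mm across, on its own 12 mm length of bar, which senses the touch; dots are 46 mm apart along the arc. Origin: the dot's centre on the bar's top face; x points along the bar towards the larger dots, z up. It sinks with the bar.
- left_mark3: dot 3 of 5 on the left bar: a printed black disc 10 mm across, on its own 12 mm length of bar, which senses the touch; dots are 46 mm apart along the arc. Origin: the dot's centre on the bar's top face; x points along the bar towards the larger dots, z up. It sinks with the bar.
- left_mark4: dot 4 of 5 on the left bar: a printed black disc 14 mm across, on its own 12 mm length of bar, which senses the touch; dots are 46 mm apart along the arc. Origin: the dot's centre on the bar's top face; x points along the bar towards the larger dots, z up. It sinks with the bar.
- left_mark5: dot 5 of 5 on the left bar (the largest, towards the hob's outer side): a printed black disc 17 mm across, on its own 20 mm length of bar, which senses the touch; dots are 46 mm apart along the arc. Origin: the dot's centre on the bar's top face; x points along the bar towards the larger dots, z up. It sinks with the bar.
- right_bar (a joint): how far the right touch bar is pressed down, m: 0 at rest, 0.006 at its stop. The bar, in front of the right zone, is a curved steel strip 24 mm wide, an arc of radius 170 mm about the zone's centre, 212 mm long; its flat top is 70 mm above the worktop and 8 mm above the glass. It sinks level and springs back: it starts to give at about 1.3 N, then 0.6 N per mm, about 5 N at its stop.
- right_mark1: dot 1 of 5 on the right bar (the smallest, towards the middle of the hob): a printed black disc 4 mm across, on its own 20 mm length of bar, which senses the touch; dots are 46 mm apart along the arc. Origin: the dot's centre on the bar's top face; x points along the bar towards the larger dots, z up. It sinks with the bar.
- right_mark2: dot 2 of 5 on the right bar: a printed black disc 7 mm across, on its own 12 mm length of bar, which senses the touch; dots are 46 mm apart along the arc. Origin: the dot's centre on the bar's top face; x points along the bar towards the larger dots, z up. It sinks with the bar.
- right_mark3: dot 3 of 5 on the right bar: a printed black disc 10 mm across, on its own 12 mm length of bar, which senses the touch; dots are 46 mm apart along the arc. Origin: the dot's centre on the bar's top face; x points along the bar towards the larger dots, z up. It sinks with the bar.
- right_mark4: dot 4 of 5 on the right bar: a printed black disc 14 mm across, on its own 12 mm length of bar, which senses the touch; dots are 46 mm apart along the arc. Origin: the dot's centre on the bar's top face; x points along the bar towards the larger dots, z up. It sinks with the bar.
- right_mark5: dot 5 of 5 on the right bar (the largest, towards the hob's outer side): a printed black disc 17 mm across, on its own 20 mm length of bar, which senses the touch; dots are 46 mm apart along the arc. Origin: the dot's centre on the bar's top face; x points along the bar towards the larger dots, z up. It sinks with the bar.
- salt_shaker: small white salt shaker, 34 mm across, 52 mm high, on the glass between the two zones. Origin: centre of its underside.
- pepper_mill: turned dark wood pepper mill, 54 mm across, 165 mm high, on the worktop to the right of the hob. Origin: centre of its underside.
- mug: white mug, 80 mm across, 92 mm high, to the left of the hob. Origin: centre of its underside.
- jar: amber glass jar with steel lid, 72 mm across, 110 mm high, to the left of the hob. Origin: centre of its underside.
- spoon: wooden spoon 260 mm long lying on the worktop to the right of the hob. Its x axis runs along it, origin under its middle.
There are look-alikes about, which are no part of the job. Leave any purple look-alike of the pot alone.

How it is judged:
On the way, in this order (a step that is already met when the one before it is completed fails the run):
1. the fingers press the smallest dot of the pot's bar (((y of pot in the frame of hob above 0 m and contact force between the fingers and left_mark1 above 0.1 N and value of joint left_bar above 0.0005 m) or (y of pot in the frame of hob below 0 m and contact force between the fingers and right_mark1 above 0.1 N and value of joint right_bar above 0.0005 m))), for 0.04 s.
2. the fingers, on the bar, reach dot 2 of the pot's bar (((y of pot in the frame of hob above 0 m and contact force between the fingers and left_mark2 above 0.1 N and value of joint left_bar above 0.0005 m) or (y of pot in the frame of hob below 0 m and contact force between the fingers and right_mark2 above 0.1 N and value of joint right_bar above 0.0005 m))), for 0.04 s.
3. the fingers, on the bar, reach dot 3 of the pot's bar (((y of pot in the frame of hob above 0 m and contact force between the fingers and left_mark3 above 0.1 N and value of joint left_bar above 0.0005 m) or (y of pot in the frame of hob below 0 m and contact force between the fingers and right_mark3 above 0.1 N and value of joint right_bar above 0.0005 m))), for 0.04 s.
4. the fingers, on the bar, reach dot 4 of the pot's bar (((y of pot in the frame of hob above 0 m and contact force between the fingers and left_mark4 above 0.1 N and value of joint left_bar above 0.0005 m) or (y of pot in the frame of hob below 0 m and contact force between the fingers and right_mark4 above 0.1 N and value of joint right_bar above 0.0005 m))), for 0.04 s.
5. the fingers press the largest dot of the pot's bar (((y of pot in the frame of hob above 0 m and contact force between the fingers and left_mark5 above 0.1 N and value of joint left_bar above 0.0005 m) or (y of pot in the frame of hob below 0 m and contact force between the fingers and right_mark5 above 0.1 N and value of joint right_bar above 0.0005 m))), for 0.04 s.
At the end, for the whole second after the job is handed in: The fingers rest on the largest dot of the bar in front of the pot's zone, that bar pressed down more than 0.5 mm with less than 15 N; the pot is within 10 mm and all other things within 15 mm of where they started (((y of pot in the frame of hob above 0 m and contact force between the fingers and left_mark5 above 0.1 N and value of joint left_bar above 0.0005 m) or (y of pot in the frame of hob below 0 m and contact force between the fingers and right_mark5 above 0.1 N and value of joint right_bar above 0.0005 m)) and contact force between the fingers and hob below 15 N and distance of pot from where it was at the start of the episode below 0.01 m and linear speed of pot below 0.02 m/s and distance of each of frying_pan, salt_shaker, pepper_mill, mug, jar, spoon from where it was at the start of the episode below 0.015 m); the arm keeps its last pose, push and grip.
It fails at once if the bar of the other zone was pressed ((y of pot in the frame of hob above 0 m and value of joint right_bar above 0.001 m) or (y of pot in the frame of hob below 0 m and value of joint left_bar above 0.001 m)).
It fails at once if the fingertips came down on, or lifted off, the middle of the pot's bar (closer than 25 mm over its second, third or fourth dot without pressing it) ((y of pot in the frame of hob above 0 m and value of joint left_bar below 0.0002 m and ((horizontal distance between the grasp point and left_mark2 below 0.015 m and z of the grasp point in the frame of left_mark2 below 0.044 m) or (horizontal distance between the grasp point and left_mark3 below 0.015 m and z of the grasp point in the frame of left_mark3 below 0.044 m) or (horizontal distance between the grasp point and left_mark4 below 0.015 m and z of the grasp point in the frame of left_mark4 below 0.044 m))) or (y of pot in the frame of hob below 0 m and value of joint right_bar below 0.0002 m and ((horizontal distance between the grasp point and right_mark2 below 0.015 m and z of the grasp point in the frame of right_mark2 below 0.044 m) or (horizontal distance between the grasp point and right_mark3 below 0.015 m and z of the grasp point in the frame of right_mark3 below 0.044 m) or (horizontal distance between the grasp point and right_mark4 below 0.015 m and z of the grasp point in the frame of right_mark4 below 0.044 m)))).
It fails at once if the hob or its bar was pressed harder than 15 N (contact force between any of the arm, the fingers and hob above 15 N).
It fails at once if the pot was moved or lifted more than 10 mm (distance of pot from where it was at the start of the episode above 0.01 m).
It fails at once if another thing (the frying pan, the salt shaker, the pepper mill, the mug, the jar, the spoon) was moved or lifted more than 15 mm (distance of any of frying_pan, salt_shaker, pepper_mill, mug, jar, spoon from where it was at the start of the episode above 0.015 m).
It also fails if it takes over 40 s, if anything falls off the work surface, if the arm or the gripper's body presses on something with over 40 N, if the wrist force passes 120 N, or if a joint passes its speed limit or range.

## Working session

There is one attempt and no reset: what is moved stays moved. The work goes in short steps, Python scripts to look and compute and a tool call to move; the robot and the scene stay as the last step left them, time stands still between calls to the robot, and variables do not carry over. Pictures are saved under pics/ and viewed, at most 10 in all, crops included, and the job is handed in when it is done.

Besides the shell and the picture viewer there is one more tool, called after "Request:" in YAML: its name, and indented under it one key for each argument. jog_arm: Moves the arm, as the interface text tells. Its arguments: {"type":"object","properties":{"plan":{"type":"array"},"squeeze":{"type":"number"}},"required":["plan"]}

```bash
mkdir -p pics
python3 - <<'E'
from bench import status,camera
import cv2,numpy as np
s=status.read_state();print({k:np.round(v,4) for k,v in s.items()})
for n in("scene","top"):
    c=camera(n);np.savez(f"{n}.npz",**c);cv2.imwrite(f"pics/{n}0.png",c["image"][:,:,::-1]);print(n,c["fx"],c["world_from_camera"].round(3))
E
```

```text
{'time': np.float64(0.0), 'joint_positions': array([-1.1756,  0.3329, -0.0647,  1.461 ,  0.0216,  1.3499, -0.0885]), 'joint_vel': array([ 0.0015,  0.002 , -0.0006, -0.0014, -0.0005, -0.0005, -0.0019]), 'joint_torque': array([ 1.00000e-04, -6.23257e+01,  2.49000e-02, -3.89905e+01,
       -6.12000e-02,  3.96000e-02,  1.00000e-04]), 'ee_pos': array([0.2534, 0.5708, 0.1944]), 'eef_rot': array([ 2.074e-01,  9.783e-01, -7.000e-04, -1.000e-04]), 'ft_force': array([-0.2365, -0.1231, -0.0183]), 'torque': array([ 0.0124, -0.0244,  0.0476]), 'grip_force': np.float64(0.0), 'width': np.float64(0.0871)}
scene 522.4725048916299 [[ 0.857  0.348 -0.38   1.107]
 [ 0.515 -0.56   0.649 -0.994]
 [ 0.013 -0.752 -0.66   1.053]
 [ 0.     0.     0.     1.   ]]
top 470.3837347856244 [[ 0.027 -0.989  0.142  0.338]
 [-1.    -0.026  0.007 -0.007]
 [-0.003 -0.142 -0.99   1.529]
 [ 0.     0.     0.     1.   ]]
```

View pics/scene0.png

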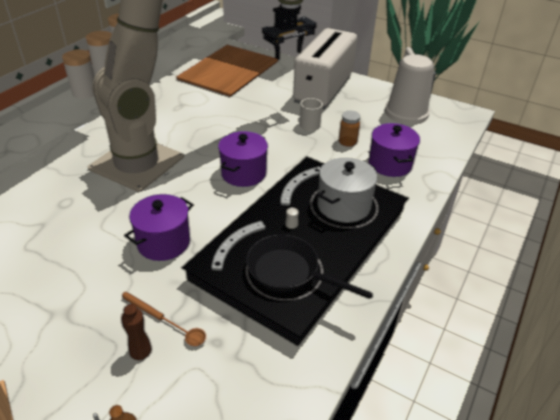

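View pics/top0.png

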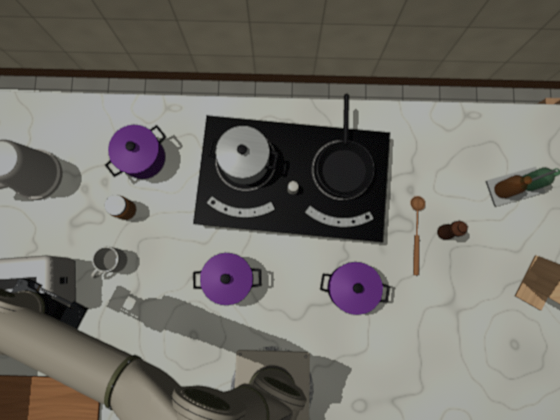

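The top view shows the steel pot at (243,153), on the left zone. The look-alikes are purple pots at (227,279), (355,288) and (135,150). The bars are the left one (208–273, ~208) and the right one (307–372, ~218). I choose the left bar and check it in a close crop.

```bash
cat > h.py <<'E'
import numpy as np,cv2
def load(n): return dict(np.load(n+".npz"))
def pts(c):
    z=c["z_map"];v,u=np.indices(z.shape);p=np.stack([(u-c["cx"])/c["fx"]*z,(v-c["cy"])/c["fy"]*z,z],-1)
    T=c["world_from_camera"];return p@T[:3,:3].T+T[:3,3]
def ray(c,u,v,h):
    T=c["world_from_camera"];d=T[:3,:3]@[(u-c["cx"])/c["fx"],(v-c["cy"])/c["fy"],1];return T[:3,3]+d*(h-T[2,3])/d[2]
E
python3 - <<'E'
from h import *
t,s=load("top"),load("scene")
a=cv2.resize(t["image"][175:240,190:290,::-1],None,fx=7,fy=7,interpolation=cv2.INTER_CUBIC)
cv2.imwrite("pics/tc.png",a)
b=cv2.resize(s["image"][145:225,260:360,::-1],None,fx=7,fy=7,interpolation=cv2.INTER_CUBIC)
cv2.imwrite("pics/sc.png",b)
for n,c in(("top",t),("scene",s)):
    p=pts(c);g=c["image"].astype(int).max(-1)
    m=(abs(p[...,2]-.062)<.005)&(c["z_map"]>0)
    k,l,st,_=cv2.connectedComponentsWithStats(m.astype(np.uint8));i=1+st[1:,4].argmax();q=p[l==i]
    r=cv2.minAreaRect((q[:,:2]*1000).astype(np.float32));print(n,r,np.median(q[:,2]),cv2.boxPoints(r).round())
    for nm,lo,hi in(("bar",.067,.075),("pot",.15,.25)):
        mm=(p[...,2]>lo)&(p[...,2]<hi)&(abs(p[...,0]-.6)<.25)&(abs(p[...,1])<.35)&(c["z_map"]>0)&((g>110) if nm=="bar" else True)
        k,l,st,_=cv2.connectedComponentsWithStats(mm.astype(np.uint8))
        for i in range(1,k):
            if st[i,4]>40:print(nm,st[i],p[l==i].mean(0).round(4),p[l==i].min(0).round(3),p[l==i].max(0).round(3))
E
```

```text
top ((658.2379150390625, -49.67535400390625), (600.9124755859375, 360.97637939453125), 86.02677917480469) 0.06245071750992759 [[ 457. -337.]
 [ 817. -362.]
 [ 859.  238.]
 [ 499.  263.]]
bar [208 197  66  20 377] [0.5497 0.1104 0.0706] [0.528 0.01  0.067] [0.587 0.215 0.075]
bar [306 207  67  19 336] [ 0.5283 -0.1874  0.0709] [ 0.508 -0.3    0.067] [ 0.563 -0.093  0.075]
pot [ 216  127   54   53 2198] [0.7038 0.1038 0.1795] [0.628 0.026 0.151] [0.785 0.184 0.218]
scene ((662.5107421875, -50.36126708984375), (603.8468627929688, 361.8075256347656), 85.83023834228516) 0.061324173052165976 [[ 460. -338.]
 [ 821. -365.]
 [ 865.  238.]
 [ 504.  264.]]
bar [282 169  34  35 257] [0.5526 0.0983 0.0696] [0.532 0.007 0.067] [0.577 0.195 0.075]
bar [213 222  51  47 421] [ 0.5321 -0.1968  0.0697] [ 0.51  -0.3    0.067] [ 0.568 -0.097  0.075]
pot [ 320  157   58   42 1879] [0.7189 0.0858 0.1755] [0.633 0.021 0.15 ] [0.791 0.197 0.211]
```

View pics/tc.png

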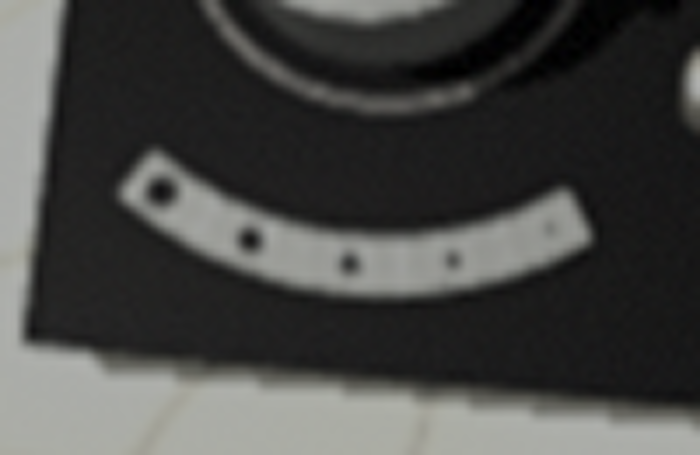

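View pics/sc.png

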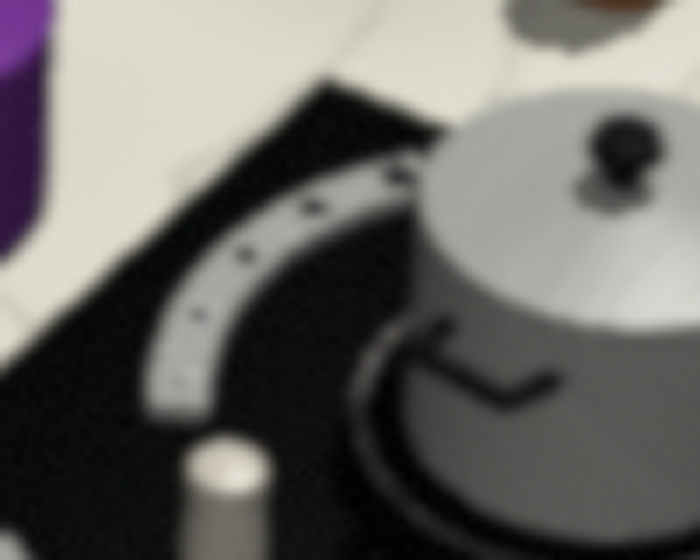

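The top crop shows dots 1 to 5 at (550,229), (453,261), (350,264), (250,240) and (162,191). The scene crop shows them at (181,382), (199,315), (246,255), (314,207) and (400,176). The smallest dot is towards the middle of the hob, as described. Next I triangulate them and fit the hob model.

```bash
cat >> h.py <<'E'
from scipy.optimize import least_squares
from scipy.spatial.transform import Rotation as R
T1=np.array([(550,229),(453,261),(350,264),(250,240),(162,191)]);S1=np.array([(181,382),(199,315),(246,255),(314,207),(400,176)])
tu=(T1+.5)/7-.5+[190,175];su=(S1+.5)/7-.5+[260,145]
def proj(c,P):
    T=c["world_from_camera"];q=(P-T[:3,3])@T[:3,:3];return np.stack([q[:,0]/q[:,2]*c["fx"]+c["cx"],q[:,1]/q[:,2]*c["fy"]+c["cy"]],1)
E
python3 - <<'E'
from h import *
t,s=load("top"),load("scene")
for i in range(5):
    f=lambda P:np.r_[proj(t,P[None])[0]-tu[i],proj(s,P[None])[0]-su[i]]
    r=least_squares(f,[.55,.1,.07]);print(i+1,r.x.round(4),ray(t,*tu[i],.07).round(4),ray(s,*su[i],.07).round(4),r.fun.round(1))
a=(np.arange(5)-2)*46/170
def dots(x,y,yaw):
    # hob-frame: arc about (40,155); +x of marks towards +y
    P=np.stack([.04-.17*np.cos(a),.155+.17*np.sin(a)],1);c,sn=np.cos(yaw),np.sin(yaw)
    return np.c_[P@np.array([[c,sn],[-sn,c]])+[x,y],np.full(5,.07)]
r=least_squares(lambda p:np.r_[(proj(t,dots(*p))-tu).ravel(),(proj(s,dots(*p))-su).ravel()],[.66,-.05,-.07])
print(r.x,r.fun.reshape(2,5,2).round(1).tolist());D=dots(*r.x);print(D.round(4))
yaw=r.x[2];zc=r.x[:2]+R.from_euler('z',yaw).as_matrix()[:2,:2]@[.04,.155];print("zone",zc)
print("tangent headings deg",np.degrees(yaw+np.pi/2-a))
# purple pots near
for n,c in(("top",t),("scene",s)):
    im=c["image"].astype(int);p=pts(c);m=(im[...,2]>im[...,1]+25)&(im[...,0]>im[...,1]+10)&(c["z_map"]>0)
    k,l,st,_=cv2.connectedComponentsWithStats(m.astype(np.uint8))
    for i in range(1,k):
        if st[i,4]>300:print(n,p[l==i].min(0).round(3),p[l==i].max(0).round(3))
E
```

```text
1 [0.5597 0.0259 0.0674] [0.5587 0.0255 0.07  ] [0.5615 0.0236 0.07  ] [-0.1 -0.2 -0.2  0. ]
2 [0.544  0.069  0.0666] [0.5431 0.0685 0.07  ] [0.5463 0.0656 0.07  ] [-0.1 -0.1 -0.1  0. ]
3 [0.5413 0.1151 0.0669] [0.5405 0.1146 0.07  ] [0.5434 0.1118 0.07  ] [-0.1 -0.1 -0.1  0. ]
4 [0.5507 0.1602 0.0674] [0.5502 0.1598 0.07  ] [0.5523 0.1573 0.07  ] [-0.  -0.1 -0.1  0. ]
5 [0.5722 0.2009 0.0669] [0.5713 0.2002 0.07  ] [0.5741 0.1974 0.07  ] [-0.1 -0.1 -0.1  0. ]
[ 0.66032811 -0.04989698 -0.07126822] [[[0.2, -0.3], [0.1, -0.5], [0.2, -0.4], [0.3, -0.3], [0.2, -0.3]], [[-0.3, -0.5], [-0.0, -0.7], [-0.1, -0.6], [-0.1, -0.4], [-0.2, -0.6]]]
[[0.5597 0.0249 0.07  ]
 [0.5446 0.0682 0.07  ]
 [0.5417 0.114  0.07  ]
 [0.5511 0.1589 0.07  ]
 [0.5722 0.1996 0.07  ]]
zone [0.7112638  0.10186123]
tangent headings deg [116.92375936 101.42019549  85.91663162  70.41306775  54.90950389]
top [0.647 0.37  0.082] [0.802 0.529 0.149]
top [0.259 0.066 0.084] [0.41  0.227 0.15 ]
top [ 0.241 -0.321  0.004] [ 0.394 -0.166  0.146]
scene [ 0.611  0.353 -0.006] [0.809 0.707 0.147]
scene [ 0.163  0.041 -0.006] [0.418 0.343 0.15 ]
scene [ 0.241 -0.346 -0.002] [ 0.401 -0.079  0.147]
```

Both views agree with the hob model to within 0.7 px, and the heights come out at 67–70 mm. I rise, shut the gripper, turn -20° about the tool's z axis and travel to above dot 1.

Request:
jog_arm:
  plan:
    - [0, 0, 0, 0, 0, -50, -1]
    - [0, 0, 0, 0, 0, -100, -1]
    - [0, 0, -0.35, -501, -375, -100, -1]
    - [0, 0, -0.35, -501, -375, -100, -1]
    - [0, 0, -0.35, -501, -375, -100, -1]
    - [0, 0, -0.35, -501, -375, -100, -1]
    - [0, 0, -0.35, -501, -375, -100, -1]
    - [0, 0, -0.35, -501, -375, -100, -1]
    - [0, 0, -0.35, -501, -375, -100, -1]
    - [0, 0, -0.35, -501, -375, -100, -1]
    - [0, 0, -0.35, -501, -375, -100, -1]
    - [0, 0, -0.35, -501, -375, -100, -1]
  squeeze: 5

```text
time: 1.3
ee_pos: [0.498, 0.1336, 0.2952]
eef_rot: [0.034, 0.999, 0.0, -0.0]
ft_force: [0.3, -0.1, -0.9]
width: 0.0029
grip_force: 0.0
```

Request:
jog_arm:
  plan:
    - [0, 0, 0, 0, 0, 0, -1]
    - [0, 0, 0, 0, 0, 0, -1]

```text
time: 1.5
ee_pos: [0.4977, 0.1345, 0.2949]
eef_rot: [0.035, 0.999, -0.0, -0.0]
ft_force: [-0.4, 0.7, 0.6]
width: 0.0007
grip_force: 0.0
```

Request:
jog_arm:
  plan:
    - [0, 0, 0, -24, -35, 0, -1]
    - [0, 0, 0, -48, -70, 0, -1]
    - [0, 0, 0, -69.5, -105, 0, -1]
    - [0, 0, 0, -69.5, -105, 30, -1]
    - [0, 0, 0, -69.5, -105, 70, -1]
    - [0, 0, 0, -69.5, -105, 110, -1]
    - [0, 0, 0, -69.5, -105, 150, -1]
    - [0, 0, 0, -69.5, -105, 175, -1]
    - [0, 0, 0, -69.5, -105, 175, -1]
    - [0, 0, 0, -69.5, -105, 175, -1]

```text
time: 2.5
ee_pos: [0.5598, 0.0273, 0.1209]
eef_rot: [0.033, 0.999, 0.0, -0.0]
ft_force: [-0.2, -0.2, -0.1]
width: 0.0003
grip_force: 0.0
```

Run:
```python
from bench import status,camera
from h import *
s=status.read_state();print(s["ee_pos"],s["eef_rot"],s["ft_force"])
x,y,z,w=s["eef_rot"]
a=[]
for n in("top","scene"):
    c=camera(n);np.savez(n+"1.npz",**c)
    u,v=proj(c,np.array([s["ee_pos"]]))[0].astype(int);print(n,u,v)
    im=c["image"][v-40:v+40,u-50:u+50,::-1].copy();im=cv2.resize(im,None,fx=5,fy=5,interpolation=cv2.INTER_CUBIC)
    cv2.drawMarker(im,(250,200),(0,0,255),0,15,1);a.append(im)
cv2.imwrite("pics/above.png",cv2.resize(np.hstack(a),(800,320)))
```

```text
[0.55978823 0.02733558 0.12085903] [ 3.31073471e-02  9.99451785e-01  1.49655185e-04 -1.02399821e-04] [-0.20409378 -0.18617212 -0.09801509]
top 267 204
scene 286 184
```

View pics/above.png

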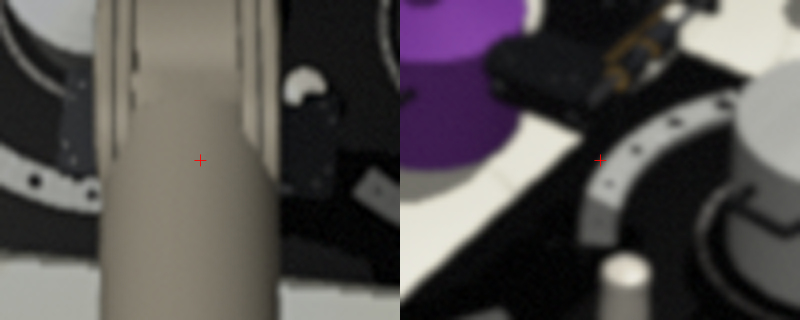

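The scene crop shows the gripper well above and right of the projected TCP, at (600,160). I check this in a wider crop.

Run:
```python
from h import *
c=load("scene1");im=c["image"][90:240,200:400,::-1].copy();im=cv2.resize(im,None,fx=4,fy=4,interpolation=cv2.INTER_CUBIC)
cv2.imwrite("pics/wide.png",im)
p=pts(c);t=np.array([.5598,.0273,.1209]);m=(np.linalg.norm(p[...,:2]-t[:2],axis=-1)<.06)&(p[...,2]>.1)
k=np.argwhere(m);q=p[m];i=q[:,2].argsort()[:12];print(np.c_[k[i][:,::-1],q[i].round(3)])
```

```text
[[2.89e+02 1.80e+02 5.71e-01 2.10e-02 1.46e-01]
 [2.90e+02 1.78e+02 5.70e-01 3.00e-02 1.47e-01]
 [2.84e+02 1.78e+02 5.56e-01 2.10e-02 1.47e-01]
 [2.85e+02 1.78e+02 5.59e-01 2.10e-02 1.48e-01]
 [2.92e+02 1.77e+02 5.74e-01 3.30e-02 1.50e-01]
 [2.83e+02 1.77e+02 5.53e-01 1.90e-02 1.51e-01]
 [2.88e+02 1.80e+02 5.72e-01 1.40e-02 1.52e-01]
 [2.89e+02 1.78e+02 5.70e-01 2.30e-02 1.52e-01]
 [2.86e+02 1.79e+02 5.65e-01 1.50e-02 1.52e-01]
 [2.87e+02 1.79e+02 5.68e-01 1.60e-02 1.52e-01]
 [2.84e+02 1.77e+02 5.57e-01 1.90e-02 1.53e-01]
 [2.85e+02 1.77e+02 5.59e-01 2.00e-02 1.53e-01]]
```

View pics/wide.png

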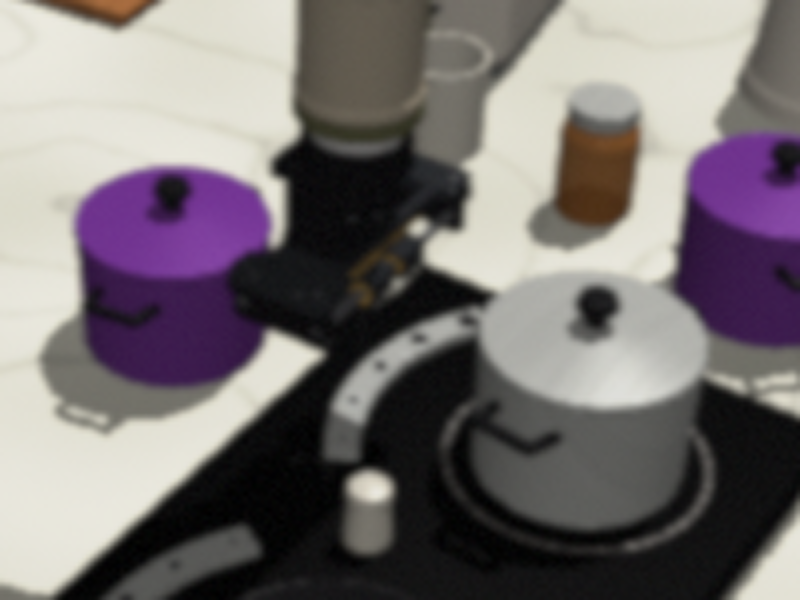

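The black fingers end near (350,370), against the black glass, which matches the projected TCP. I descend, then feel for contact.

Request:
jog_arm:
  plan:
    - [0, 0, 0, 0, -3, 10, -1]
    - [0, 0, 0, 0, -3, 20, -1]
    - [0, 0, 0, 0, -3, 30, -1]
    - [0, 0, 0, 0, -3, 38, -1]
    - [0, 0, 0, 0, -3, 43, -1]
    - [0, 0, 0, 0, -3, 45, -1]
    - [0, 0, 0, 0, -3, 45, -1]
    - [0, 0, 0, 0, -3, 45, -1]

```text
time: 3.4
ee_pos: [0.5598, 0.0232, 0.0755]
eef_rot: [0.034, 0.999, 0.0, 0.0]
ft_force: [-0.8, 0.5, 0.2]
width: 0.0002
grip_force: 0.0
```

Request:
jog_arm:
  plan:
    - [0, 0, 0, 0, 0, 1, -1]
    - [0, 0, 0, 0, 0, 2, -1]
    - [0, 0, 0, 0, 0, 3, -1]
    - [0, 0, 0, 0, 0, 4, -1]
    - [0, 0, 0, 0, 0, 5, -1]
    - [0, 0, 0, 0, 0, 6, -1]
    - [0, 0, 0, 0, 0, 6, -1]
    - [0, 0, 0, 0, 0, 6, -1]

```text
time: 4.2
ee_pos: [0.5595, 0.0232, 0.0692]
eef_rot: [0.034, 0.999, 0.0, -0.0]
ft_force: [0.2, -0.1, 0.2]
width: 0.0008
grip_force: 0.0
```

Request:
jog_arm:
  plan:
    - [0, 0, 0, 0, 0, 0.5, -1]
    - [0, 0, 0, 0, 0, 1, -1]
    - [0, 0, 0, 0, 0, 1.5, -1]
    - [0, 0, 0, 0, 0, 1.5, -1]
    - [0, 0, 0, 0, 0, 1.5, -1]

```text
time: 4.7
ee_pos: [0.5595, 0.0232, 0.0677]
eef_rot: [0.034, 0.999, 0.0, -0.0]
ft_force: [-0.0, 0.3, 0.5]
width: 0.0006
grip_force: 0.0
```

Request:
jog_arm:
  plan:
    - [0, 0, 0, 0, 0, 0.5, -1]
    - [0, 0, 0, 0, 0, 1, -1]
    - [0, 0, 0, 0, 0, 1, -1]
    - [0, 0, 0, 0, 0, 1, -1]

```text
time: 5.1
ee_pos: [0.5596, 0.0232, 0.0667]
eef_rot: [0.034, 0.999, 0.0, 0.0]
ft_force: [0.7, -0.3, -0.0]
width: 0.0004
grip_force: 0.0
```

```bash
cat > f.py <<'E'
from bench import status,camera
import numpy as np
F=[]
for i in range(5):
    camera("scene");s=status.read_state();F.append(np.r_[s["ft_force"],s["torque"],s["joint_torque"]])
print(s["time"],s["ee_pos"].round(4) if hasattr(s["ee_pos"],"round") else s["ee_pos"]);print(np.mean(F,0).round(2))
E
python3 f.py
```

```text
5.35 [0.5596 0.0232 0.0668]
[-1.500e-01  1.200e-01  3.000e-02  1.000e-02  1.000e-02  1.000e-02
 -0.000e+00 -5.210e+01  5.140e+00 -3.439e+01  4.000e-02  8.000e-02
  0.000e+00]
```

Request:
jog_arm:
  plan:
    - [0, 0, 0, 0, 0, 0.5, -1]
    - [0, 0, 0, 0, 0, 1, -1]
    - [0, 0, 0, 0, 0, 1.5, -1]
    - [0, 0, 0, 0, 0, 1.5, -1]
    - [0, 0, 0, 0, 0, 1.5, -1]

```text
time: 5.85
ee_pos: [0.5595, 0.0232, 0.0652]
eef_rot: [0.034, 0.999, 0.0, -0.0]
ft_force: [-0.1, -0.8, 0.5]
width: 0.0003
grip_force: 0.0
```

```bash
python3 f.py
```

```text
6.1 [0.5596 0.0232 0.0652]
[-5.000e-02  1.400e-01 -5.000e-02  4.000e-02 -0.000e+00  2.000e-02
 -0.000e+00 -5.216e+01  5.160e+00 -3.433e+01  4.000e-02  8.000e-02
  0.000e+00]
```

No force yet at 65 mm, so I look.

Run:
```python
from bench import status,camera
from h import *
s=status.read_state();c=camera("scene")
u,v=proj(c,np.array([s["ee_pos"]]))[0];print(u,v)
im=c["image"][155:230,250:350,::-1].astype(float);im=np.clip((im/255)**.45*255,0,255).astype(np.uint8)
im=cv2.resize(im,None,fx=8,fy=8,interpolation=cv2.INTER_CUBIC)
cv2.imwrite("pics/near.png",im)
```

```text
284.7273666940289 200.23776922367156
```

View pics/near.png

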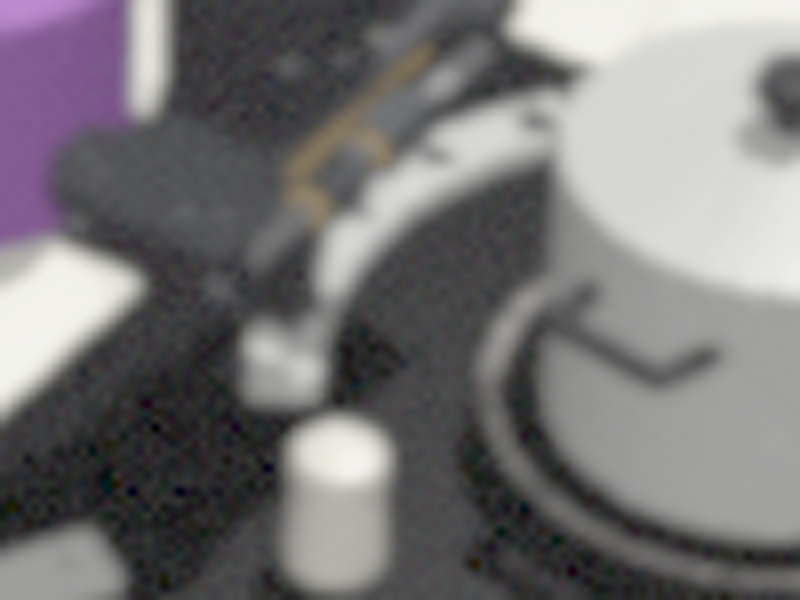

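The fingertips, at crop (280,330), seem still slightly above the bar. I keep descending and feeling.

Request:
jog_arm:
  plan:
    - [0, 0, 0, 0, 0, 0.5, -1]
    - [0, 0, 0, 0, 0, 1, -1]
    - [0, 0, 0, 0, 0, 1.5, -1]
    - [0, 0, 0, 0, 0, 2, -1]
    - [0, 0, 0, 0, 0, 2, -1]
    - [0, 0, 0, 0, 0, 2, -1]

```text
time: 6.75
ee_pos: [0.5595, 0.0232, 0.0632]
eef_rot: [0.034, 0.999, 0.0, -0.0]
ft_force: [0.6, 0.4, -0.7]
width: 0.0005
grip_force: 0.0
```

```bash
python3 f.py
```

```text
7.0 [0.5596 0.0232 0.0633]
[ 3.800e-01 -5.000e-02  1.200e-01  2.000e-02  1.000e-02  0.000e+00
  0.000e+00 -5.225e+01  5.200e+00 -3.424e+01  4.000e-02  8.000e-02
  0.000e+00]
```

Request:
jog_arm:
  plan:
    - [0, 0, 0, 0, 0, 0.5, -1]
    - [0, 0, 0, 0, 0, 1, -1]
    - [0, 0, 0, 0, 0, 1.5, -1]
    - [0, 0, 0, 0, 0, 2, -1]
    - [0, 0, 0, 0, 0, 2, -1]
    - [0, 0, 0, 0, 0, 2, -1]

```text
time: 7.6
ee_pos: [0.5595, 0.0232, 0.0612]
eef_rot: [0.034, 0.999, 0.0, -0.0]
ft_force: [-0.0, 0.4, 0.5]
width: 0.0004
grip_force: 0.0
```

```bash
python3 f.py
```

```text
7.85 [0.5596 0.0232 0.0613]
[-4.000e-02  2.300e-01 -6.000e-02  0.000e+00  0.000e+00 -0.000e+00
  0.000e+00 -5.234e+01  5.230e+00 -3.416e+01  4.000e-02  8.000e-02
  0.000e+00]
```

Run:
```python
from bench import status,camera
from h import *
s=status.read_state();T=s["ee_pos"];o=load("scene")
z=np.zeros((420,560));I=0;n=6
for i in range(n):
    c=camera("scene");I=I+c["image"].astype(float)/n
print("tcp px",proj(c,np.array([T,T+[0,0,.01],T+[0,0,.02],T+[0,.015,0],T-[0,.015,0],T+[.0095,0,0]])).round(1).tolist())
d=c["z_map"]-o["z_map"];p=pts(c)
for v in range(184,206,1):print(v,' '.join('%4d'%(1000*x) for x in d[v,274:298]))
print('z');
for v in range(184,206,1):print(v,' '.join('%4d'%(1000*x) for x in p[v,274:298,2]))
a=np.hstack([o["image"][175:215,265:315],I[175:215,265:315]])[:,:,::-1]
cv2.imwrite("pics/cmp.png",cv2.resize(np.clip((a/255)**.5*255,0,255).astype(np.uint8),None,fx=8,fy=8,interpolation=cv2.INTER_CUBIC))
```

```text
tcp px [[284.7, 201.3], [284.8, 198.7], [284.9, 196.0], [287.2, 198.4], [282.1, 204.1], [287.5, 202.4]]
184 -225 -231 -216 -221 -224 -221 -221 -221 -211 -207 -172 -187 -184 -174 -156 -156 -161 -161 -148    3   -3   -3   -1    0
185 -211 -221 -226 -216 -226 -225 -212 -206 -203 -185 -181 -176 -172 -109 -105 -104  -89 -147   -6   -1   -1    3    0    5
186 -209 -209 -210 -212 -219 -211 -204 -204 -182 -176 -179 -176 -117  -95  -94  -75  -79  -84    3    5   -3   10   -2   -3
187 -195 -207 -202 -216 -215 -208 -211 -205 -178 -174 -171 -113  -97  -87 -1559  -81  -67    2    3   -3   -4   -9    0   -8
188 -197 -198 -201 -199 -204 -211 -207 -191 -185 -177  -97  -85  -83 1464  -74  -75  -71   -5 1557    7    8    5   -2    0
189 -188 -197 -193 -191 -199 -201 -197 -201 -167  -92  -88  -82  -82  -81  -74  -70  -60    2    7    3    3    0    0    0
190 -172 -171 -184 -187 -187 -192 -183 -179  -70  -85  -62  -70  -74  -66  -68  -58  -61   -6   -6    4    3   -7    0   -7
191 -169 -171 -176 -170 -187 -181 -184 -187  -74  -73  -56  -65  -75  -77  -60  -53  -61    0   -6   -6    9   -4   -8    0
192
[... 3764 characters left out ...]
   70   68   67   69   65   71   68   68   58   60   60   58   62   60   63   62
201   57   58   59   60   63   64   58   64   65   66   67   65   68   71   71   66   59   60   64   61   61   58   63   61
202   62   62   60   56   61   62   65   59   71   71   68   73   71   67   70   71   62   62   63   62   58   59   62   60
203   61   59   61   59   60   62   64   62   59   70   66   67   65   64   63   64   60   59   60   60   64   63   60 1052
204   61   62   59   60   60   60   61   60   63   59   60   63   65   60   63   64   60   57   62   59   61   65   63   60
205   60   60   60   60   59   62   57   62   63   62   61   59   59   61   59   56   62   59   58   61   59   57   59   60
```

View pics/cmp.png

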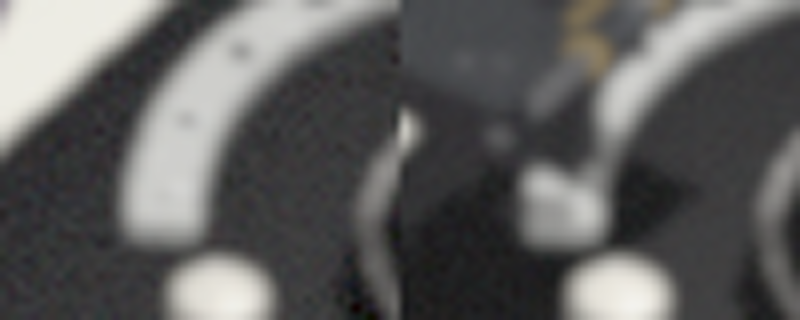

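The lowest finger surface seen in depth is about 25 mm above the reported TCP, and the same offset shows at both heights. Next I check for an xy offset.

Run:
```python
from bench import status,camera
from h import *
s=status.read_state();T=s["ee_pos"];o=load("scene")
Z=np.median([camera("scene")["z_map"] for i in range(9)],0);c=camera("scene");c["z_map"]=Z;p=pts(c)
m=(Z<o["z_map"]-.02)&(Z>0);q=p[m]-T
f=q[(q[:,2]<.075)&(np.abs(q[:,:2]).max(1)<.15)];print(len(f))
for a in np.arange(.015,.075,.005):
    g=f[(f[:,2]>=a)&(f[:,2]<a+.005)]
    if len(g):print(round(a,3),len(g),g.min(0).round(4),g.max(0).round(4))
# body extents
g=q[(q[:,2]>.085)&(q[:,2]<.15)&(np.abs(q[:,:2]).max(1)<.2)];print(np.percentile(g,[1,99],0).round(3),g[:,2].min())
for v in range(184,198):print(v,[tuple((p[v,u]*1000).round().astype(int)) for u in range(282,291)])
```

```text
89
0.025 8 [-0.0047 -0.0102  0.0272] [0.0133 0.0055 0.0297]
0.03 12 [-0.0054 -0.0111  0.03  ] [0.0135 0.0049 0.0346]
0.035 12 [-0.0057 -0.012   0.0359] [0.0129 0.0059 0.0398]
0.04 11 [-0.0051 -0.0117  0.0401] [0.0138 0.0037 0.0448]
0.045 12 [-0.005  -0.0125  0.0454] [0.014  0.0036 0.0498]
0.05 8 [-0.0003 -0.0133  0.0509] [0.0134 0.0037 0.0549]
0.055 11 [ 0.0024 -0.0137  0.0554] [0.0133 0.0093 0.0598]
0.06 7 [ 0.0071 -0.0147  0.0604] [0.0131 0.0038 0.0639]
0.065 5 [ 0.0068 -0.0156  0.0655] [0.0135 0.0004 0.0694]
0.07 3 [ 0.0103 -0.0152  0.0721] [ 0.0129 -0.0084  0.0725]
[[-0.037 -0.097  0.098]
 [ 0.045  0.089  0.149]] 0.09464480203709325
184 [(np.int64(593), np.int64(-58), np.int64(196)), (np.int64(593), np.int64(-53), np.int64(192)), (np.int64(586), np.int64(-35), np.int64(177)), (np.int64(588), np.int64(-31), np.int64(175)), (np.int64(589), np.int64(-28), np.int64(173)), (np.int64(591), np.int64(-27), np.int64(173)), (np.int64(586), np.int64(-12), np.int64(161)), (np.int64(590), np.int64(-12), np.int64(163)), (np.int64(593), np.int64(-13), np.int64(165))]
185 [(np.int64(592), np.int
[... 4686 characters left out ...]
(13), np.int64(89)), (np.int64(565), np.int64(13), np.int64(91)), (np.int64(569), np.int64(13), np.int64(93)), (np.int64(571), np.int64(14), np.int64(93)), (np.int64(571), np.int64(20), np.int64(88)), (np.int64(563), np.int64(42), np.int64(70)), (np.int64(565), np.int64(44), np.int64(69))]
197 [(np.int64(547), np.int64(29), np.int64(68)), (np.int64(549), np.int64(31), np.int64(68)), (np.int64(552), np.int64(32), np.int64(68)), (np.int64(555), np.int64(32), np.int64(69)), (np.int64(569), np.int64(13), np.int64(89)), (np.int64(572), np.int64(13), np.int64(90)), (np.int64(562), np.int64(38), np.int64(68)), (np.int64(566), np.int64(38), np.int64(70)), (np.int64(567), np.int64(41), np.int64(68))]
```

The xy agrees to about 2 mm. In z, the real fingertips sit about 24 mm higher than reported, and so does the gripper body. That leaves roughly 16 mm to contact, so I go down in stages and feel.

Request:
jog_arm:
  plan:
    - [0, 0, 0, 0, 0, 2, -1]
    - [0, 0, 0, 0, 0, 4, -1]
    - [0, 0, 0, 0, 0, 6, -1]
    - [0, 0, 0, 0, 0, 8, -1]
    - [0, 0, 0, 0, 0, 10, -1]
    - [0, 0, 0, 0, 0, 11, -1]
    - [0, 0, 0, 0, 0, 11, -1]

```text
time: 9.35
ee_pos: [0.5594, 0.0232, 0.05]
eef_rot: [0.034, 0.999, -0.0, -0.0]
ft_force: [-0.3, -0.6, 0.0]
width: 0.0006
grip_force: 0.0
```

```bash
python3 f.py
```

```text
9.6 [0.5596 0.0232 0.0503]
[ 2.000e-02  6.000e-02  2.200e-01  3.000e-02 -1.000e-02  0.000e+00
 -0.000e+00 -5.276e+01  5.400e+00 -3.363e+01  4.000e-02  8.000e-02
  0.000e+00]
```

Request:
jog_arm:
  plan:
    - [0, 0, 0, 0, 0, 0.5, -1]
    - [0, 0, 0, 0, 0, 1, -1]
    - [0, 0, 0, 0, 0, 1.5, -1]
    - [0, 0, 0, 0, 0, 2, -1]
    - [0, 0, 0, 0, 0, 2, -1]

```text
time: 10.1
ee_pos: [0.5595, 0.0232, 0.0481]
eef_rot: [0.034, 0.999, 0.0, -0.0]
ft_force: [0.6, 0.1, -0.3]
width: 0.0006
grip_force: 0.0
```

```bash
python3 f.py
```

```text
10.35 [0.5596 0.0232 0.0483]
[-1.200e-01  2.600e-01 -1.500e-01  4.000e-02  1.000e-02  1.000e-02
 -0.000e+00 -5.293e+01  5.440e+00 -3.359e+01  4.000e-02  8.000e-02
  0.000e+00]
```

Request:
jog_arm:
  plan:
    - [0, 0, 0, 0, 0, 0.5, -1]
    - [0, 0, 0, 0, 0, 1, -1]
    - [0, 0, 0, 0, 0, 1.5, -1]
    - [0, 0, 0, 0, 0, 2, -1]
    - [0, 0, 0, 0, 0, 2, -1]

```text
time: 10.85
ee_pos: [0.5595, 0.0232, 0.0462]
eef_rot: [0.034, 0.999, 0.0, -0.0]
ft_force: [-0.2, -0.3, 0.4]
width: 0.0005
grip_force: 0.0
```

```bash
python3 f.py
```

```text
11.1 [0.5596 0.0232 0.0463]
[ 1.400e-01 -7.000e-02  1.400e-01  2.000e-02  1.000e-02  1.000e-02
 -0.000e+00 -5.302e+01  5.470e+00 -3.350e+01  4.000e-02  8.000e-02
  0.000e+00]
```

Request:
jog_arm:
  plan:
    - [0, 0, 0, 0, 0, 0.5, -1]
    - [0, 0, 0, 0, 0, 1, -1]
    - [0, 0, 0, 0, 0, 1.5, -1]
    - [0, 0, 0, 0, 0, 1.5, -1]

```text
time: 11.5
ee_pos: [0.5595, 0.0232, 0.0446]
eef_rot: [0.034, 0.999, 0.0, -0.0]
ft_force: [-0.4, -0.5, -0.4]
width: 0.0003
grip_force: 0.0
```

```bash
python3 f.py
```

```text
11.75 [0.5596 0.0232 0.0448]
[-3.500e-01  3.300e-01 -1.700e-01  4.000e-02  1.000e-02 -3.000e-02
 -0.000e+00 -5.310e+01  5.500e+00 -3.343e+01  4.000e-02  8.000e-02
  0.000e+00]
```

Request:
jog_arm:
  plan:
    - [0, 0, 0, 0, 0, 0.5, -1]
    - [0, 0, 0, 0, 0, 1, -1]
    - [0, 0, 0, 0, 0, 1.5, -1]
    - [0, 0, 0, 0, 0, 1.5, -1]

```text
time: 12.15
ee_pos: [0.5595, 0.0232, 0.0432]
eef_rot: [0.034, 0.999, 0.0, -0.0]
ft_force: [-0.4, 0.5, 0.8]
width: 0.0009
grip_force: 0.5
```

```bash
python3 f.py
```

```text
12.4 [0.5595 0.0232 0.0432]
[-4.300e-01  7.000e-02  6.500e-01  5.000e-02  7.000e-02  0.000e+00
  1.000e-02 -5.297e+01  5.520e+00 -3.332e+01  4.000e-02  0.000e+00
  0.000e+00]
```

First contact comes at a reported z of about 43.4 mm, so the TCP offset is about 26 mm. I press about 3 mm more.

Request:
jog_arm:
  plan:
    - [0, 0, 0, 0, 0, 0.5, -1]
    - [0, 0, 0, 0, 0, 1, -1]
    - [0, 0, 0, 0, 0, 1.5, -1]
    - [0, 0, 0, 0, 0, 2, -1]
    - [0, 0, 0, 0, 0, 2.5, -1]
    - [0, 0, 0, 0, 0, 3, -1]
    - [0, 0, 0, 0, 0, 3, -1]

```text
time: 13.1
ee_pos: [0.5596, 0.0232, 0.0403]
eef_rot: [0.034, 0.999, 0.0, 0.0]
ft_force: [-2.2, 1.1, 2.6]
width: 0.0004
grip_force: 1.6
```

```bash
python3 f.py
```

```text
13.35 [0.5595 0.0232 0.0403]
[-1.450e+00 -1.700e-01  3.130e+00  2.000e-02  3.000e-01  4.000e-02
  3.000e-02 -5.194e+01  5.460e+00 -3.276e+01  4.000e-02 -3.700e-01
  0.000e+00]
```

A force of 3.1 N means the bar is about 3 mm down. I compute the arc stroke in tool axes.

Run:
```python
from bench import status
from h import *
s=status.read_state();M=R.from_quat(s["eef_rot"]).as_matrix();T=s["ee_pos"];c=np.array([.7113,.1019])
yaw=-.0713;a0=np.degrees(np.arctan2(T[1]-c[1],c[0]-T[0]));print(a0,np.hypot(*(T[:2]-c)))
# angle: P=c+.17*(-cos th, sin th), dot k at th=-yaw.. 
D=np.array([[.5597,.0249],[.5446,.0682],[.5417,.114],[.5511,.1589],[.5722,.1996]])
print(np.degrees(np.arctan2(D[:,1]-c[1],c[0]-D[:,0])))
th=np.radians(np.linspace(a0,np.degrees(np.arctan2(D[4,1]-c[1],c[0]-D[4,0]))+.3,37))
P=np.c_[c[0]-.17*np.cos(th),c[1]+.17*np.sin(th),np.full(37,T[2])]
d=(P-T)@M*1000
for i in range(0,36,12):print((d[i+1:i+13]-d[i]).round(1).tolist())
```

```text
-27.399228821879603 0.1709373328316757
[-26.9267241  -11.42885804   4.08081512  19.5858253   35.08314551]
[[2.6, 4.5, 0.0], [5.1, 9.0, 0.0], [7.4, 13.6, 0.0], [9.6, 18.3, 0.0], [11.7, 23.0, 0.0], [13.6, 27.9, 0.0], [15.4, 32.7, 0.0], [17.0, 37.6, 0.0], [18.5, 42.6, 0.0], [19.8, 47.6, 0.0], [20.9, 52.6, 0.0], [21.9, 57.7, 0.0]]
[[0.9, 5.1, 0.0], [1.5, 10.2, 0.0], [2.1, 15.4, 0.0], [2.5, 20.5, 0.0], [2.7, 25.7, 0.0], [2.8, 30.9, 0.0], [2.7, 36.1, 0.0], [2.4, 41.2, 0.0], [2.0, 46.4, 0.0], [1.5, 51.5, 0.0], [0.8, 56.6, 0.0], [-0.1, 61.7, 0.0]]
[[-1.0, 5.1, 0.0], [-2.2, 10.1, 0.0], [-3.5, 15.1, 0.0], [-5.0, 20.1, 0.0], [-6.7, 25.0, 0.0], [-8.4, 29.8, 0.0], [-10.4, 34.6, 0.0], [-12.5, 39.4, 0.0], [-14.7, 44.0, 0.0], [-17.0, 48.6, 0.0], [-19.5, 53.2, 0.0], [-22.2, 57.6, 0.0]]
```

I make a small inward rub first so that every part of the tip's edge crosses dot 1, then start stroking.

Request:
jog_arm:
  plan:
    - [0, 0, 0, -1.2, -2, 0, -1]
    - [0, 0, 0, -2.4, -4, 0, -1]
    - [0, 0, 0, -1.2, -2, 0, -1]
    - [0, 0, 0, 0, 0, 0, -1]
    - [0, 0, 0, 2.6, 4.5, 0, -1]
    - [0, 0, 0, 5.1, 9, 0, -1]
    - [0, 0, 0, 7.4, 13.6, 0, -1]
    - [0, 0, 0, 9.6, 18.3, 0, -1]
    - [0, 0, 0, 11.7, 23, 0, -1]

```text
time: 14.25
ee_pos: [0.5492, 0.0475, 0.0402]
eef_rot: [0.034, 0.999, 0.0, -0.0]
ft_force: [0.4, -3.0, 3.2]
width: 0.0006
grip_force: 1.5
```

Request:
jog_arm:
  plan:
    - [0, 0, 0, 1.9, 4.9, 0, -1]
    - [0, 0, 0, 3.7, 9.7, 0, -1]
    - [0, 0, 0, 5.3, 14.6, 0, -1]
    - [0, 0, 0, 6.8, 19.6, 0, -1]
    - [0, 0, 0, 8.1, 24.6, 0, -1]
    - [0, 0, 0, 9.2, 29.6, 0, -1]
    - [0, 0, 0, 10.2, 34.7, 0, -1]
    - [0, 0, 0, 11.1, 39.8, 0, -1]
    - [0, 0, 0, 11.7, 44.9, 0, -1]
    - [0, 0, 0, 12.3, 50.1, 0, -1]
    - [0, 0, 0, 12.7, 55.2, 0, -1]
    - [0, 0, 0, 12.9, 60.4, 0, -1]

```text
time: 15.45
ee_pos: [0.5406, 0.1085, 0.0402]
eef_rot: [0.034, 0.999, 0.0, -0.0]
ft_force: [0.9, -2.0, 4.2]
width: 0.0004
grip_force: 1.6
```

Request:
jog_arm:
  plan:
    - [0, 0, 0, 0.1, 5.2, 0, -1]
    - [0, 0, 0, 0, 10.4, 0, -1]
    - [0, 0, 0, -0.3, 15.5, 0, -1]
    - [0, 0, 0, -0.7, 20.7, 0, -1]
    - [0, 0, 0, -1.2, 25.8, 0, -1]
    - [0, 0, 0, -1.9, 30.9, 0, -1]
    - [0, 0, 0, -2.8, 36, 0, -1]
    - [0, 0, 0, -3.8, 41.1, 0, -1]
    - [0, 0, 0, -5, 46.1, 0, -1]
    - [0, 0, 0, -6.3, 51.1, 0, -1]
    - [0, 0, 0, -7.8, 56.1, 0, -1]
    - [0, 0, 0, -9.5, 61, 0, -1]

```text
time: 16.65
ee_pos: [0.5544, 0.1688, 0.0402]
eef_rot: [0.034, 0.999, 0.0, -0.0]
ft_force: [-0.4, -1.4, 3.4]
width: 0.0001
grip_force: 1.6
```

Request:
jog_arm:
  plan:
    - [0, 0, 0, -1.7, 4.8, 0, -1]
    - [0, 0, 0, -3.7, 9.6, 0, -1]
    - [0, 0, 0, -5.8, 14.4, 0, -1]
    - [0, 0, 0, -8, 19, 0, -1]
    - [0, 0, 0, -10.3, 23.6, 0, -1]
    - [0, 0, 0, -12.8, 28.2, 0, -1]
    - [0, 0, 0, -15.5, 32.6, 0, -1]
    - [0, 0, 0, -15.5, 32.6, 0, -1]
    - [0, 0, 0, -15.5, 32.6, 0, -1]

```text
time: 17.55
ee_pos: [0.5724, 0.2008, 0.0405]
eef_rot: [0.034, 0.999, 0.001, 0.001]
ft_force: [0.9, 1.3, 3.9]
width: 0.0001
grip_force: 1.5
```

```bash
python3 f.py
python3 - <<'E'
from bench import status,camera
from h import *
T=status.read_state()["ee_pos"];o=load("scene");a=[]
for n in("scene","top"):
    c=camera(n);b=c["image"][:,:,::-1]
    a.append(cv2.resize(b[150:220,265:365] if n=="scene" else b[150:260,180:337],(400,280),interpolation=cv2.INTER_CUBIC))
im=np.hstack(a);cv2.imwrite("pics/end.png",np.clip((im/255.)**.6*255,0,255).astype(np.uint8))
print("dist to dot5 mm",1000*np.hypot(T[0]-.5722,T[1]-.1996))
E
```

```text
17.8 [0.5721 0.2    0.0404]
[  0.94   1.87   3.15   0.43  -0.22   0.     0.78 -58.93   6.42 -31.91
   0.44   0.53  -0.  ]
dist to dot5 mm 0.4238734401929692
```

View pics/end.png

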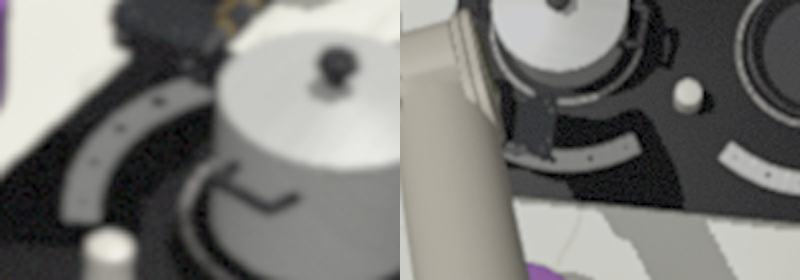

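The picture shows the fingers on the outer end of the left bar, with dots 1–4 visible behind them and the pot and salt shaker in place. The tip is 0.4 mm from dot 5 with a steady force of about 3 N, so I hand in.

```bash
python3 -c "
from bench import order
print(order.close_job())"
```

```text
the job is handed in; nothing more can be done
None
```

I stroked the left bar from the smallest dot to the largest without lifting off, and handed the job in with the fingertips holding the largest dot down at about 3 N; the hand-in returned no verdict, so success isn't confirmed.

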